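# Set the loaded shaker to fast and start it

## Task

Get the bench shaker that carries the magenta tube rack running at full speed: with a fingertip, push its red speed lever sideways from off, past the slow notch and all the way to the fast stop at the end, and only then press its green start button fully down and let it up again. Push the lever without gripping it between the fingers, and leave the other shaker's controls, the loads on both shakers, the dark jar and the pale press die alone.

Things in the scene. Friction and masses are not known exactly. Their poses are not given: they have to be found in the camera images.
- shaker_a: The shaker to start (carries the magenta tube rack): white and grey, fixed to the bench, 180 mm deep (x), 184 mm wide (y). Stands on screw feet, 0 to 14 mm higher from run to run; heights are given above its origin, which is under its centre (0 to 14 mm above the bench); x from its front edge (controls) towards its deck, y left, z up. Front part (local x -90 to +2): grey console, flat top 66 mm high; behind it (x +5 to +89) a black mat, top 42 mm high, for the load.
- lever_a_pivot (a point): Vertical axis of the speed lever of shaker_a, at local x -12, y +8 of the shaker and at the height (93 mm) of point lever_a_post.
- lever_a_post (a point): Centre (93 mm above the shaker origin) of the upright red post, 14 mm diameter, at the end of the speed lever of shaker_a, 60 mm from the pivot axis. It can be touched from 80 to 106 mm above that origin; the flat steel lever arm lies below it, top 76 mm above it. The post moves on a level arc round the pivot.
- lever_a (a joint): Speed lever angle, rad, growing counterclockwise from above: post goes from local +y to -y across the front. 0 = off (white mark; arm points 0.6 rad from local -x towards +y), 0.6 = slow (yellow mark, first notch), 1.2 = fast (two green marks, hard stop). Sprung notches hold it; ridges at about 0.3 and 0.9. Leaving off or slow takes 5 to 8 N at the post; a push short of a ridge falls back.
- start_a_top (a point): Centre of the top face of the round green start button of shaker_a (20 mm diameter), at local x -60, y -68; 88 mm above the shaker origin. It stands 10 mm proud of a black housing 36 mm in diameter and is pressed straight down.
- start_a (a joint): Travel of the start button of shaker_a: 0 = up, 0.006 m = fully down, which takes about 5 N; it springs up when released.
- tube_rack: Magenta rack of white-capped sample tubes, 75 x 165 x 57 mm, standing loose on the mat of shaker_a (its top 99 mm above the shaker origin). Origin: centre of its underside. Leave alone.
- shaker_b: The other shaker, of the same make, that carries the petri dishes; firmly fixed. Leave its controls alone. Same size, feet, origin and axes as shaker_a; its height is set apart.
- lever_b (a joint): Angle of the speed lever of shaker_b, as for shaker_a; it stands at off (0) and must stay there.
- start_b (a joint): Travel of the start button of shaker_b, as for shaker_a; not to be pressed.
- dishes: Stack of clear petri dishes with green tape, 97 mm diameter, 49 mm high, standing loose on the mat of shaker_b. Origin: centre of its underside. Leave alone.
- dark_jar: Dark jar with a clear lid, 44 mm diameter, 80 mm high, loose on the bench at the right. Origin: centre of its underside. Leave alone.
- press_die: Pale stepped cylindrical press die, 30 mm diameter, 79 mm high, standing loose on the bench between the two shakers. Origin: centre of its underside. Leave alone.

How it is judged (in metres and radians):
On the way, in this order (a step that is already met when the one before it is completed fails the run):
1. the lever of the loaded shaker is at the fast stop (within 0.08 rad) (value of joint lever_a above 1.12 rad), for 0.2 s.
2. then its start button is fully down (at least 4.5 of 6 mm) (value of joint start_a above 0.0045 m), for 0.05 s.
At the end, for the whole second after the job is handed in: Lever of the shaker with the magenta rack at the fast stop (over 1.12 of 1.2 rad), its button up (under 1.5 mm); other shaker's lever off (under 0.1 rad), its button up; rack and dishes upright within 12 mm, jar and press die within 30 mm of their start (value of joint lever_a above 1.12 rad and value of joint each of start_a, start_b below 0.0015 m and value of joint lever_b below 0.1 rad and not (distance of any of tube_rack, dishes from where it was at the start of the episode above 0.012 m or angle between any of tube_rack, dishes's own z axis and vertical above 0.15 rad) and not (distance of any of dark_jar, press_die from where it was at the start of the episode above 0.03 m)); the robot touches nothing.
It fails at once if the start button is pressed (over 3 mm) before the lever is at fast (value of joint start_a above 0.003 m and value of joint lever_a below 1.1 rad).
It fails at once if the other shaker's lever (over 0.2 rad) or button (over 3 mm) is operated (value of joint lever_b above 0.2 rad or value of joint start_b above 0.003 m).
It fails at once if the load of a shaker is shifted by more than 12 mm, lifted or tipped (distance of any of tube_rack, dishes from where it was at the start of the episode above 0.012 m or angle between any of tube_rack, dishes's own z axis and vertical above 0.15 rad).
It fails at once if the jar or the press die is moved by more than 30 mm (distance of any of dark_jar, press_die from where it was at the start of the episode above 0.03 m).
It fails at once if the lever's post is gripped between the fingers instead of being pushed (horizontal distance between the grasp point and lever_a_post below 0.007 m and distance between the grasp point and lever_a_post below 0.025 m and contact force between the fingers and shaker_a above 0.5 N).
It also fails if it takes over 42 s, if anything falls off the work surface, if the arm or the gripper's body presses on something with over 40 N, if the wrist force passes 120 N, or if a joint passes its speed limit or range.

## Robot

A 6-joint arm with a two-finger parallel gripper is mounted at the origin on a cart in front of the work surface, level with it; the furniture and walls round the work are solid. World frame = base frame: x ahead of the robot, y to its left, z up, the work surface at z = 0. Lengths are in mm, angles in degrees, forces in N, time in s.
With the tool pointing down it reaches from about 350 to 875 mm from the base axis. Payload 15.5 kg.
Tool frame: the origin (TCP) lies between the finger pads; the fingertips stand ctrl.tips_ahead ahead of it and the grasp point (between the pads) lies 5 mm behind it (ctrl.tips_ahead is the distance from the TCP to the fingertips, in mm); z points along the fingers, y is the line along which they close (so a half turn about z gives the same grasp; the last joint's range is limited). The gripper opens to 85 mm and grips with 20 to 120 N. Pads are 22 mm wide; open, the fingers measure 114 mm over their backs; the gripper's body (76 mm by 85 mm) begins 54 mm behind the grasp point. The pads swing forward as they close: fully open they stand 13 mm farther back than shut.
Start: joints at [-74.227, 28.281, 77.091, -0, 74.628, -5.472], TCP at [226.477, -582.525, 245.277] pointing down, gripper open.
Joint ranges: [-166.48, 166.48], [-47.26, 123.95], [12.59, 153.08], [-70.14, 250.14], [6.76, 159.57], [-176.63, 176.63]. Speed limits (degrees/s): [108.29, 108.29, 147.25, 172.46, 172.46, 172.46].

## Interface

Orientations are given as a 3x3 rotation matrix whose columns are the frame's x, y, z axes.
In Python, from workcell import ctrl gives the robot as it stands.
- The arm moves only by the tool step_arm, never from a script. Its argument "steps" is a list of rows, each a list of 5 numbers: the opening, from 0 (shut) to 1 (fully open), then the shift along the tool's x, y, z normalised to -1 to 1, where 1 is 200 mm, then the turn about the tool's z normalised to -1 to 1, where 1 is 45 degrees. In form: [[fingers, dx, dy, dz, roll], ...]. A call has exactly 10 rows; each row shifts and turns the commanded pose from where the row before left it, along the tool's axes as they then stand; what a row does not reach is not made up. A row lasts 1/12 s, in which the tool goes at most 41.7 mm and 7.16 degrees, less where a joint would pass 70% of its speed; a pose out of reach is approached as far as the arm can. A call with a number of a shift or a turn outside -1 to 1 is refused whole. A call with a gripper value outside its range is refused whole. The fingers move at their own pace and stop on an object; "squeeze" is the grip in N (left out, the last holds). Time passes only in rows, so rows that do not move let the fingers close, or fill a call up. It gives the time, the measured TCP pose, the force, the opening and the grip force at its end, in the units of the state.
- ctrl.state(): the state, without advancing time (a new reading comes with each control period).
- ctrl.read_camera(name): name is "scene" or "top" or "wrist"; returns (picture, depth): 420x560x3 uint8, blue, green, red; 420x560 float32, mm along the optical axis (not along the pixel's ray), 0 where there is no reading.
- ctrl.calibration(name): a dict with "vertical_fov" (degrees; the focal length in pixels is half the picture's height over the tangent of half this angle, whatever the lens; pixels are square), "cx", "cy" (the principal point, pixels), "rvec" (rotation vector, rad) and "tvec" (3), from world to camera coordinates, as OpenCV has them; the wrist camera has in their place "hand_eye" (4x4, takes a point from camera to tool coordinates, whose origin is the TCP and whose axes are the flange's). Camera axes: x right, y down, z forward; pixel columns grow to the right and rows downward; lengths in mm; the calibration is good to about 2 mm. A picture is of the moment at which its call begins: read the wrist's pose just before it. calibration takes no time and is no camera call.
- ctrl.job_done(): hands the job in; it is judged then, once.
Trained networks look in the newest picture that a camera, given by its name, has taken for a name from the list of things; names that differ only in an ending like _2 or _b are one class to them, and where a whole thing is asked for, a point or a joint stands for the part that bears it (a point fixed in the world has none). Each returns a list of dicts, best first, with "conf" (0 to 1); they miss things now and then, are a little off and sometimes report something else, mostly with a low value. They report only what shows in the picture. A call takes as long as a camera call.
- ctrl.search_frame(camera, query): "xyz" ([x, y, z] in mm, in the coordinates of the camera as it stood for that picture, good to about 4 mm: the middle of the surface that is visible of it).
The state is a dict: "t": time; "joint_positions": joint angles; "dq": joint speeds; "joint_efforts": joint torques, N m; "ee_pos": TCP position; "orientation": TCP orientation; "wrist_force": force on the tool from outside, world axes, zero at the start; "wrist_torque": the same for the moment, N m; "width": finger opening in mm; "gripper_force": force on a finger pad.
Only numpy, scipy, OpenCV 4.12 (cv2) and the standard library are available. Lean on these libraries where they do the work, as an engineer would, in place of code of your own. Each camera call takes 0.05 s, during which the arm holds its last target. There are 200 camera calls.

## Working session

There is one attempt and no reset: what is moved stays moved. The work goes in short steps, Python scripts to look and compute and a tool call to move; the robot and the scene stay as the last step left them, time stands still between calls to the robot, and variables do not carry over. Pictures are saved under pics/ and viewed, at most 10 in all, crops included, and the job is handed in when it is done.

Besides the shell and the picture viewer there is one more tool, called after "Request:" by a JSON object that holds its "name" and its "arguments". step_arm: Moves the arm, as the interface text tells. Scaled input: -1 to 1 covers 200 mm each way for a shift and 45 degrees each way for a turn. Its arguments: {"type":"object","properties":{"steps":{"type":"array","items":{"type":"array","items":{"type":"number"}}},"squeeze":{"type":"number"}},"required":["steps"]}

```bash
mkdir -p pics
cat > h.py <<'E'
import numpy as np,cv2
from workcell import ctrl
def cam(name):
    c=ctrl.calibration(name); f=210/np.tan(np.radians(c["vertical_fov"]/2))
    if "hand_eye" in c:
        s=ctrl.state(); T=np.eye(4); T[:3,:3]=s["orientation"]; T[:3,3]=s["ee_pos"]
        M=T@np.array(c["hand_eye"])
    else:
        W=np.eye(4); W[:3,:3]=cv2.Rodrigues(np.array(c["rvec"],float))[0]; W[:3,3]=np.ravel(c["tvec"]); M=np.linalg.inv(W)
    return f,c["cx"],c["cy"],M
def grab(name):
    K=cam(name); p,d=ctrl.read_camera(name); return p,d,K
def cloud(d,K):
    f,cx,cy,M=K; v,u=np.mgrid[:420,:560]
    P=np.stack([(u-cx)/f*d,(v-cy)/f*d,d],-1)
    return P@M[:3,:3].T+M[:3,3]
E
python3 - <<'E'
from h import *
for n in("top","scene"):
    p,d,K=grab(n); cv2.imwrite(f"pics/{n}0.png",p); np.savez(f"{n}0.npz",p=p,d=d,M=K[3],f=K[0],c=K[1:3])
    for q in("shaker_a","lever_a_post","start_a_top","tube_rack","dishes","dark_jar","press_die"):
        for r in ctrl.search_frame(n,q)[:3]:
            print(n,q,round(r["conf"],2),np.round(K[3][:3,:3]@r["xyz"]+K[3][:3,3]))
s=ctrl.state();print(s["t"],s["orientation"],ctrl.tips_ahead,s["width"])
E
```

```text
top shaker_a 0.68 [433. 331.  76.]
top shaker_a 0.54 [ 458. -124.   67.]
top shaker_a 0.15 [387.  29.  64.]
top lever_a_post 0.51 [438. 356.  87.]
top tube_rack 0.69 [514. 372.  77.]
top tube_rack 0.67 [439. 357.  84.]
top dishes 0.66 [ 522. -164.   48.]
top dark_jar 0.66 [ 398. -526.   82.]
top press_die 0.4 [385.  31.  65.]
scene shaker_a 0.66 [ 397. -233.   60.]
scene shaker_a 0.54 [504. 269.  32.]
scene dishes 0.74 [ 513. -175.   67.]
scene dishes 0.36 [509. 268.  32.]
scene dark_jar 0.56 [ 383. -540.   53.]
scene press_die 0.61 [373.  21.  46.]
0.8 [[ 9.32048199e-01  3.62334314e-01  5.01152629e-06]
 [ 3.62334314e-01 -9.32048199e-01  7.71161932e-06]
 [ 7.46516835e-06 -5.37175296e-06 -1.00000000e+00]] 14.0 85.63230834378273
```

View pics/top0.png

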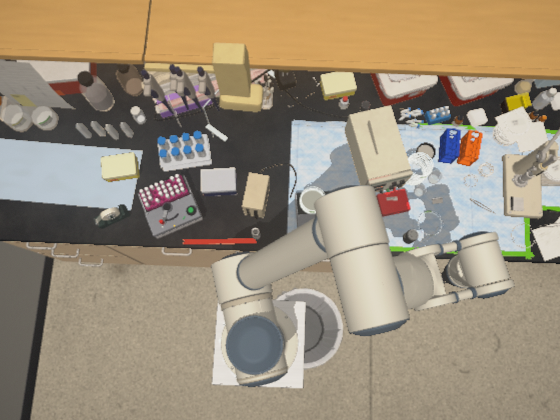

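View pics/scene0.png

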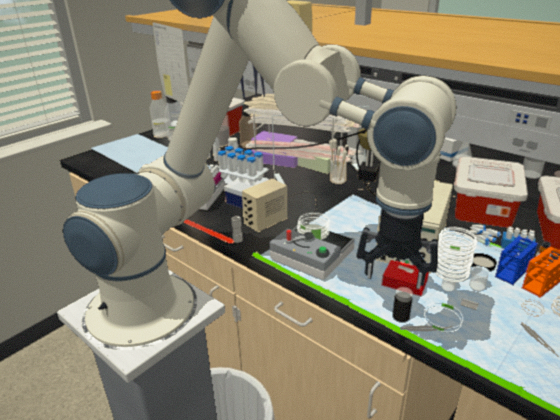

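The top view shows the shaker with the magenta rack at about (170,205). Its red post is near (165,218), its green button near (192,210), and it is turned a little counterclockwise. The scene view shows the dish shaker at (315,250), in front of the arm. I'll locate the parts by colour and depth next.

Run:
```python
from h import *
z=np.load("top0.npz");p=z["p"];K=(z["f"],*z["c"],z["M"]);W=cloud(z["d"],K)
hsv=cv2.cvtColor(p,cv2.COLOR_BGR2HSV).astype(int)
H,S,V=hsv[...,0],hsv[...,1],hsv[...,2]
R=np.zeros(H.shape,bool);R[165:245,130:212]=1
def rep(n,m):
    k,l,st,c=cv2.connectedComponentsWithStats(m.astype(np.uint8))
    for i in range(1,k):
        if st[i,4]>3: print(n,st[i,4],c[i].round(1),np.median(W[l==i],0).round(1),W[l==i][:,2].max().round(1))
rep("red",R&((H<8)|(H>174))&(S>130)&(V>80))
rep("green",R&(H>40)&(H<85)&(S>100))
rep("mag",R&(H>150)&(H<174)&(S>100))
g=R&(S<40)&(W[...,2]>55)&(W[...,2]<90)&(W[...,0]<480)
print("console z",np.percentile(W[g][:,2],[10,30,50,70,90]))
g&=abs(W[...,2]-np.median(W[g][:,2]))<5
r=cv2.minAreaRect(W[g][:,:2].astype(np.float32));print(r,cv2.boxPoints(r).round())
c=cv2.resize(p[165:245,125:220],None,fx=8,fy=7.5,interpolation=cv2.INTER_CUBIC);c=c[:600,:760];cv2.imwrite("pics/c1.png",c)
print(z["f"],z["M"][:3,3])
```

```text
red 13 [161.1 221.4] [400.3 362.  113.7] 119.3
red 168 [197.  241.5] [351.9 249.5   1.9] 1842.4
green 28 [190.2 209.5] [451.1 267.6  94.1] 101.5
mag 342 [164.9 196.8] [499.1 377.4  78.3] 98.5
mag 48 [171.4 181.8] [557.2 345.   78.6] 98.8
mag 11 [167.4 189. ] [529.1 360.2  80.6] 90.3
mag 4 [178.8 187.5] [536.2 318.   77.5] 84.0
mag 4 [173.8 189.5] [525.3 333.7  84.1] 87.8
mag 4 [143.5 202.5] [477.3 445.4  63.9] 77.4
console z [66.93991429 71.35902069 73.99706537 76.90758368 82.41706566]
((435.4657287597656, 332.7568359375), (93.60661315917969, 184.85435485839844), 24.83492088317871) [[354. 397.]
 [432. 229.]
 [517. 269.]
 [439. 436.]]
502.2740089330942 [  38.84780319  -77.79523761 1842.3600447 ]
```

View pics/c1.png

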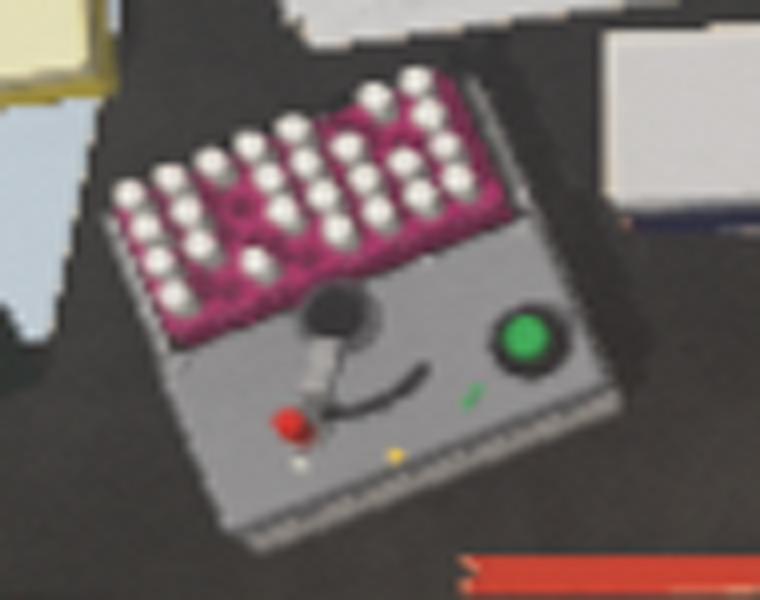

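The crop shows the red post at off, pixel (161.5,221.7), the green button at (190.7,209.7), and a shaker yaw of about 25°. I'll shut the fingers and fly over.

Request:
{"name": "step_arm", "arguments": {"steps": [[0,0.18,-0.1,-0.02,0],[0,0.18,-0.1,-0.02,0],[0,0.18,-0.1,-0.02,0],[0,0.18,-0.1,-0.02,0],[0,0.18,-0.1,-0.02,0],[0,0.18,-0.1,-0.02,0],[0,0.18,-0.1,-0.02,0],[0,0.18,-0.1,-0.02,0],[0,0.18,-0.1,-0.02,0],[0,0.18,-0.1,-0.02,0]]}}

```text
t: 1.63
ee_pos: [490.5, -263.9, 285.7]
orientation: [[0.932, 0.362, 0.0], [0.362, -0.932, -0.0], [0.0, 0.0, -1.0]]
wrist_force: [1.4, -1.4, -0.1]
width: 0.2
gripper_force: 0.0
```

Request:
{"name": "step_arm", "arguments": {"steps": [[0,0.05,-0.195,0,0],[0,0.05,-0.195,0,0],[0,0.05,-0.195,0,0],[0,0.05,-0.195,0,0],[0,0.05,-0.195,0,0],[0,0.05,-0.195,0,0],[0,0.05,-0.195,0,0],[0,0.05,-0.195,0,0],[0,0.05,-0.195,0,0],[0,0.05,-0.195,0,0]]}}

```text
t: 2.47
ee_pos: [440.8, 136.0, 285.6]
orientation: [[0.932, 0.362, 0.001], [0.362, -0.932, 0.0], [0.001, 0.0, -1.0]]
wrist_force: [0.5, -0.5, -0.1]
width: -0.2
gripper_force: 0.0
```

Request:
{"name": "step_arm", "arguments": {"steps": [[0,0.04,-0.185,0,0],[0,0.04,-0.185,0,0],[0,0.04,-0.185,0,0],[0,0.04,-0.185,0,0],[0,0.04,-0.185,0,0],[0,0,0,0,-0.08],[0,0,0,0,0],[0,0,0,0,0],[0,0,0,0,0],[0,0,0,0,0]]}}

```text
t: 3.3
ee_pos: [412.0, 320.0, 285.4]
orientation: [[0.909, 0.418, 0.0], [0.418, -0.909, -0.0], [-0.0, 0.0, -1.0]]
wrist_force: [0.0, -0.3, -0.1]
width: -0.2
gripper_force: 0.0
```

Run:
```python
from h import *
p,d,K=grab("wrist");cv2.imwrite("pics/w1.png",p);W=cloud(d,K)
np.savez("w1.npz",p=p,d=d,W=W)
hsv=cv2.cvtColor(p,cv2.COLOR_BGR2HSV).astype(int)
H,S,V=hsv[...,0],hsv[...,1],hsv[...,2]
def rep(n,m):
    k,l,st,c=cv2.connectedComponentsWithStats(m.astype(np.uint8))
    for i in range(1,k):
        if st[i,4]>60:
            q=W[l==i];t=q[q[:,2]>np.percentile(q[:,2],90)-5]
            print(n,st[i,4],c[i].round(1),"top",((t.min(0)+t.max(0))/2).round(1),np.percentile(q[:,2],[10,50,90]).round(1))
ok=d>0
rep("red",ok&((H<8)|(H>174))&(S>130)&(V>80))
rep("green",ok&(H>40)&(H<85)&(S>100))
g=ok&(S<40)&(W[...,2]>55)&(W[...,2]<90)&(W[...,0]<520)&(W[...,1]>200)
h,e=np.histogram(W[g][:,2],bins=35,range=(55,90));print(e[h.argmax()],h.max(),len(W[g]))
g&=abs(W[...,2]-e[h.argmax()]-.5)<3;print(np.median(W[g][:,2]))
r=cv2.minAreaRect(W[g][:,:2].astype(np.float32));print(r)
s=ctrl.state();print(s["ee_pos"],s["orientation"],s["t"],K[3])
```

```text
red 223 [230.7 183.7] top [400.7 363.9 111. ] [ 94.6 111.6 113. ]
red 2715 [362.1 260.1] top [356.1 161.8   2. ] [-0.5  0.5  1.8]
green 348 [343.8 177.1] top [450.5 267.   93.5] [89.9 94.1 95.1]
green 634 [533.7 334.6] top [ 357.4 -112.3    3.7] [-0.   1.1  2.3]
72.0 5986 17222
72.50517261381268
((417.1258544921875, 412.9864501953125), (128.65634155273438, 356.154541015625), 12.726686477661133)
[411.97789376 320.05327917 285.42065093] [[ 9.08454139e-01  4.17984533e-01  9.04386444e-05]
 [ 4.17984536e-01 -9.08454142e-01 -2.21598741e-05]
 [ 7.28968764e-05  5.79331842e-05 -9.99999996e-01]] 3.35 [[ 4.18142052e-01 -8.76377096e-01 -2.38998767e-01  4.71957835e+02]
 [-9.08381544e-01 -4.03537924e-01 -1.09545035e-01  3.47074071e+02]
 [-4.42306271e-04  2.62907454e-01 -9.64820955e-01  4.13510126e+02]
 [ 0.00000000e+00  0.00000000e+00  0.00000000e+00  1.00000000e+00]]
```

View pics/w1.png

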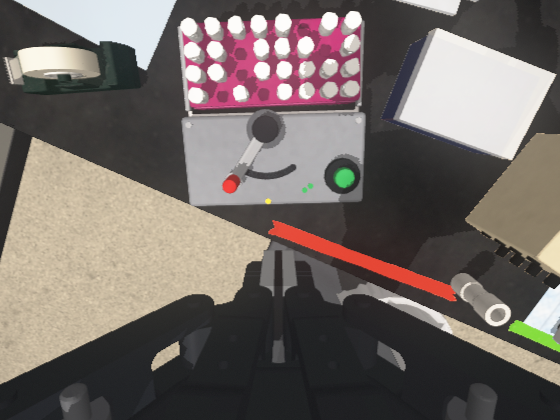

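The wrist view agrees: post at (231,184), button at (344,177), a raise of about 6.5 mm and a yaw of about 25.6°.

```bash
python3 -c "
from h import *
print(ctrl.tips_ahead)
s=ctrl.state();R=np.array(s['orientation'])
y=np.radians(25.6);Q=np.array([[np.cos(y),-np.sin(y)],[np.sin(y),np.cos(y)]])
o=((np.array([401.2,363.6])-Q@[-61.5,41.9])+(np.array([450.5,267.])-Q@[-60,-68]))/2
print(o)
for l in([-66,80],[-66,-4.4],[-60,-68]):
  w=Q@l+o; print(l,w,R[:2,:2].T@(w-s['ee_pos'][:2]))
"
```

```text
14.0
[474.99760696 353.31812371]
[-66, 80] [380.90980031 396.9470664 ] [  3.9164759  -82.84046198]
[-66, -4.4] [417.37783751 320.83240117] [5.2312622  1.54929635]
[-60, -68] [450.26948629 266.06836699] [12.22129726 65.04811046]
```

Request:
{"name": "step_arm", "arguments": {"steps": [[0,0.02,-0.14,0,0],[0,0,-0.14,0,0],[0,0,-0.13,0,-0.02],[0,0,0,0.18,0],[0,0,0,0.18,0],[0,0,0,0.18,0],[0,0,0,0.18,0],[0,0,0,0.18,0],[0,0,0,0,0],[0,0,0,0,0]]}}

```text
t: 4.18
ee_pos: [380.6, 396.1, 104.8]
orientation: [[0.901, 0.433, -0.003], [0.433, -0.901, -0.002], [-0.003, 0.001, -1.0]]
wrist_force: [0.3, -0.6, 0.1]
width: -0.1
gripper_force: 0.0
```

Run:
```python
from h import *
p,d,K=grab("wrist");cv2.imwrite("pics/w2.png",p);s=ctrl.state();print(s["ee_pos"],s["wrist_force"])
```

```text
[381.45730965 396.97135658 106.40557321] [0.94850093 0.27163565 1.45364983]
```

View pics/w2.png

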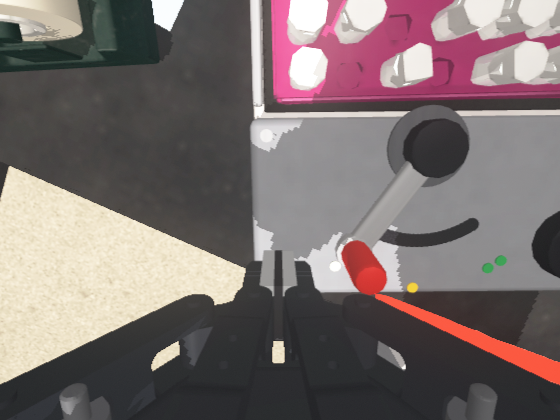

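The shut fingers, right edge at about pixel x 313, stand clear to the left of the red post at (345–385, 240–290). I'll push now.

Request:
{"name": "step_arm", "arguments": {"steps": [[0,0,0.04,0.005,0],[0,0,0.04,0,0],[0,0,0.04,0,0],[0,0,0.04,0,0],[0,0,0.04,0,0],[0,0,0.04,0,0],[0,0,0.04,0,0],[0,0,0.04,0,0],[0,0,0.04,0,0],[0,0,0,0,0]]}}

```text
t: 5.07
ee_pos: [413.3, 331.1, 104.9]
orientation: [[0.901, 0.433, 0.001], [0.433, -0.901, 0.0], [0.001, 0.0, -1.0]]
wrist_force: [0.4, -0.8, 0.2]
width: 0.0
gripper_force: 0.0
```

```bash
cat > look.py <<'E'
from h import *
import sys
p,d,K=grab("wrist");cv2.imwrite(f"pics/{sys.argv[1]}.png",p);W=cloud(d,K)
hsv=cv2.cvtColor(p,cv2.COLOR_BGR2HSV).astype(int);H,S,V=hsv[...,0],hsv[...,1],hsv[...,2]
m=(d>0)&((H<8)|(H>174))&(S>130)&(V>80)&(W[...,2]>85)
y=np.radians(25.6);Q=np.array([[np.cos(y),-np.sin(y)],[np.sin(y),np.cos(y)]]);o=np.array([475.,353.3])
q=W[m];t=q[q[:,2]>108]
if len(t):
    w=((t.min(0)+t.max(0))/2)[:2];l=Q.T@(w-o);a=l-[-12,8];print("post",l.round(1),len(t),"angle",0.6-np.arctan2(a[1],-a[0]))
s=ctrl.state();print("tcp local",Q.T@(s["ee_pos"][:2]-o),s["ee_pos"],s["wrist_force"],s["t"])
E
python3 look.py w3
```

```text
post [-61.6 -21.7] 843 angle 1.1400404839942846
tcp local [-65.4702464    7.18505939] [412.85224052 331.49095982 104.7739037 ] [ 0.1442801  -0.40405382  0.36123059] 5.1167
```

Request:
{"name": "step_arm", "arguments": {"steps": [[0,0,0.02,0,0],[0,0,0.02,0,0],[0,0,0.01,0,0],[0,0,0.005,0,0],[0,0,0,0,0],[0,0,0,0,0],[0,0,0,0,0],[0,0,0,0,0],[0,0,0,0,0],[0,0,0,0,0]]}}

```text
t: 5.95
ee_pos: [416.9, 322.4, 104.3]
orientation: [[0.901, 0.435, 0.0], [0.435, -0.901, 0.0], [0.0, -0.0, -1.0]]
wrist_force: [0.2, 0.1, 0.2]
width: 0.3
gripper_force: 0.0
```

```bash
python3 look.py w4
```

```text
post [-63.1 -29.3] 910 angle 1.229566738298963
tcp local [-65.82816286  -2.77933633] [416.8349332  322.35009306 104.26766776] [ 0.38557695  0.06881552 -0.23066461] 6.0
```

View pics/w4.png

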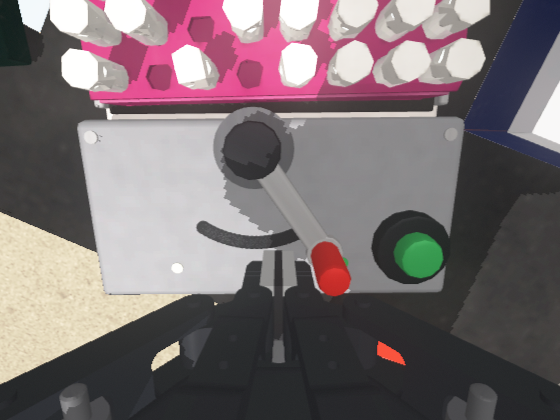

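The lever now points 35° to the right of the centre line, which matches fast. I'll nudge it gently to confirm it is on the stop.

Request:
{"name": "step_arm", "arguments": {"steps": [[0,0,0.01,0,0],[0,0,0.01,0,0],[0,0,0,0,0],[0,0,0,0,0],[0,0,0,0,0],[0,0,0,0,0],[0,0,0,0,0],[0,0,0,0,0],[0,0,0,0,0],[0,0,0,0,0]]}}

```text
t: 6.83
ee_pos: [418.3, 319.9, 104.3]
orientation: [[0.901, 0.434, -0.0], [0.434, -0.901, 0.002], [0.001, -0.002, -1.0]]
wrist_force: [-6.0, 15.8, -2.3]
width: -0.0
gripper_force: 8.2
```

That's solid contact with the stop: 17 N, with no further movement. I'll back off, lift, and move over to the button.

Request:
{"name": "step_arm", "arguments": {"steps": [[0,0,-0.07,0,0],[0,0,0,-0.15,0],[0,0,0,-0.15,0],[0,0.03,0.13,0,0],[0,0,0.13,0,0],[0,0,0.125,0,0],[0,0,0,0,0],[0,0,0,0,0],[0,0,0,0,0],[0,0,0,0,0]]}}

```text
t: 7.67
ee_pos: [451.1, 265.1, 164.2]
orientation: [[0.901, 0.435, -0.0], [0.435, -0.901, 0.0], [-0.0, -0.0, -1.0]]
wrist_force: [-0.5, -0.1, 0.3]
width: 0.0
gripper_force: 0.0
```

```bash
python3 look.py w5
```

```text
post [-58.9 -60.3] 453 angle 1.5686791268694027
tcp local [-59.66418687 -69.15923526] [451.07561557 265.14990728 164.23192353] [ 0.04049431  0.43872113 -0.20966094] 7.7167
```

View pics/w5.png

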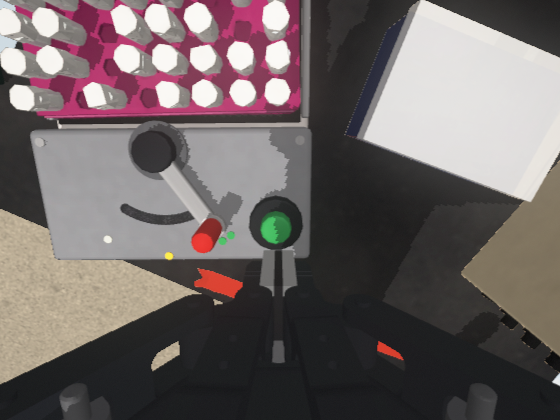

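The fingers line up with the green button at (276,228), and the lever still stands at the green marks. I'll go down onto the button.

Request:
{"name": "step_arm", "arguments": {"steps": [[0,0,0,0.115,0],[0,0,0,0.115,0],[0,0,0,0.03,0],[0,0,0,0.01,0],[0,0,0,0.01,0],[0,0,0,0.01,0],[0,0,0,0.01,0],[0,0,0,0,0],[0,0,0,0,0],[0,0,0,0,0]]}}

```text
t: 8.55
ee_pos: [451.7, 264.8, 104.8]
orientation: [[0.901, 0.434, 0.001], [0.434, -0.901, 0.001], [0.001, -0.0, -1.0]]
wrist_force: [-1.8, 3.8, 3.9]
width: -0.0
gripper_force: 1.9
```

Request:
{"name": "step_arm", "arguments": {"steps": [[0,0,0,0.01,0],[0,0,0,0.01,0],[0,0,0,0,0],[0,0,0,0,0],[0,0,0,0,0],[0,0,0,0,0],[0,0,0,0,0],[0,0,0,0,0],[0,0,0,0,0],[0,0,0,0,0]]}}

```text
t: 9.38
ee_pos: [451.9, 264.8, 102.3]
orientation: [[0.901, 0.434, 0.002], [0.434, -0.901, 0.001], [0.002, 0.0, -1.0]]
wrist_force: [-10.1, -1.9, 46.5]
width: 0.3
gripper_force: 23.4
```

The button is at the bottom of its travel, with 46 N upward on the tool. I'll release it and lift clear.

Request:
{"name": "step_arm", "arguments": {"steps": [[0,0,0,-0.03,0],[0,0,0,-0.1,0],[0,0,0,-0.18,0],[0,0,0,-0.18,0],[0,0,0,-0.18,0],[0,0,0,-0.18,0],[0,0,0,0,0],[0,0,0,0,0],[0,0,0,0,0],[0,0,0,0,0]]}}

```text
t: 10.22
ee_pos: [450.9, 264.2, 269.1]
orientation: [[0.901, 0.434, -0.002], [0.434, -0.901, -0.001], [-0.002, 0.0, -1.0]]
wrist_force: [-0.4, -0.6, -0.1]
width: 0.3
gripper_force: 0.0
```

```bash
python3 look.py w6
```

```text
post [-56.8 -62.4] 227 angle 1.6043668870885477
tcp local [-60.23075417 -69.89471154] [450.88245557 264.24182519 269.03968177] [-0.9226284   0.14735161 -1.29107242] 10.2667
```

View pics/w6.png

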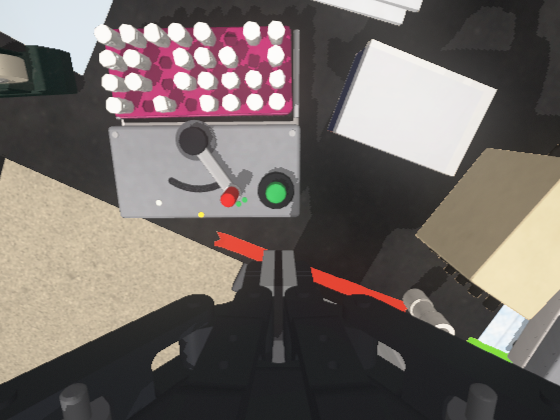

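The lever is at fast, with the post at (229,199) beside the green marks. The button is up, the rack hasn't moved, and the arm is clear.

```bash
python3 -c "
from workcell import ctrl
print(ctrl.job_done())"
```

```text
the job is handed in; nothing more can be done
None
```

I pushed the magenta-rack shaker's lever to the fast stop, then pressed its start button fully down and let it up. The arm is clear and the job is handed in, but no verdict was returned.

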